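# Show the end of a truck axle to the inspection camera

### The arm

A 6-joint arm with a two-finger parallel gripper is mounted at the origin on the work surface. World frame = base frame: x ahead of the robot, y to its left, z up, the work surface at z = 0. Lengths are in m, angles in rad, forces in N, time in s.
With the tool pointing down it reaches from about 0.4 to 0.825 m from the base axis. Payload 7 kg.
Tool frame: the origin (TCP) lies on the centre line of the jaws, within the pads' length; the fingertips stand 17 mm ahead of it and the grasp point (between the pads) lies 2 mm behind it; z points along the fingers, y is the line along which they close (so a half turn about z gives the same grasp; the last joint's range is limited). The gripper opens to 88 mm and grips with 3 to 60 N. Pads are 19 mm wide; open, the fingers measure 130 mm over their backs; the gripper's body (78 mm by 193 mm) begins 47 mm behind the grasp point.
Start: joints at [-1.032, 0.359, 0.012, 0, -1.224, -0.288], TCP at [0.167, -0.654, 0.215] pointing down, gripper open.
Joint ranges: [-3.07, 3.07], [-1.43, 2.12], [-1.02, 1.25], [-3.03, 1.67], [-3.05, -0], [-3.03, 3.03]. Speed limits (rad/s): [2.39, 2.39, 3.01, 3.14, 3.14, 3.14].

### API

Orientations are given as a rotation vector (axis times angle).
In Python, from rig import ctrl, telemetry, grab_frame gives the robot as it stands (ctrl), with the cameras as plain functions and the readings (telemetry).
- The arm moves only by the tool drive_effector, called after ">>>" in YAML: its name, and indented under it one key for each argument. Schema: {"type":"object","properties":{"plan":{"type":"array","items":{"type":"number"},"minItems":7,"maxItems":70},"only":{"type":"string"},"quiet":{"type":"boolean"},"lines":{"type":"string"}},"required":["plan"],"additionalProperties":false}. plan is one flat list of numbers that holds 1 to 10 rows one after another, with no inner brackets; each row has 7 numbers: dx, dy, dz in parts of the range, where 1.0 means 60 cm, then a rotation vector rx, ry, rz in fractions of the full range, 1 being pi rad, then the opening from 0.0 (shut) to 1.0 (fully open); each row shifts and turns the commanded pose from where the row before left it, along the tool's axes as they then stand; what a row does not reach is not made up. A row lasts 1/12 s, in which the tool goes at most 0.0417 m and 0.125 rad, less where a joint would pass 70% of its speed; a pose out of reach is approached as far as the arm can. The fingers move at their own pace and stop on an object; the grip force is fixed at half the most. Time passes only in rows, so rows that do not move let the fingers close. The tool returns the time, the measured TCP pose, the force, the opening and the grip force at its end. only (a regular expression) keeps the lines of the reply that match it, lines (a string "A,B") keeps lines A to B, and quiet returns only ok. A shift or turn number past 1, either way, is cut back to 1. Input that does not fit is refused with a message, and nothing moves.
- telemetry.observe(): the state, without advancing time (a new reading comes with each control period).
- grab_frame(name): name is "side" or "top" or "wrist"; returns a dict with "frame" (420x560x3 uint8, blue, green, red), "fx", "fy", "cx", "cy" (pixels), "R" (3x3) and "t" (3): a world point X has camera coordinates R X + t; the wrist camera has in their place "tool_from_camera" (4x4, takes a point from camera to tool coordinates, whose origin is the TCP and whose axes are the flange's). Camera axes: x right, y down, z forward; pixel columns grow to the right and rows downward; lengths in m; the calibration is good to about 2 mm. A picture is of the moment at which its call begins: read the wrist's pose just before it. There is no depth.
- ctrl.job_done(): hands the job in; it is judged then, once.
The state is a dict: "t": time; "joint_pos": joint angles; "qvel": joint speeds; "joint_torque": joint torques, N m; "eef_pos": TCP position; "ee_rot": TCP orientation; "ft_force": force on the tool from outside, world axes, zero at the start; "torque": the same for the moment, N m; "opening": opening from 0.0 (shut) to 1.0 (fully open); "finger_force": force on a finger pad.
Only numpy, scipy, OpenCV 4.12 (cv2) and the standard library are available. Lean on these libraries where they do the work, as an engineer would, in place of code of your own. Each camera call takes 0.05 s, during which the arm holds its last target. There are 200 camera calls.

### The job

Swing the hinged hasp that holds the truck axle in its cradle right back past upright and leave it there, then grip the axle, lift it out and present it to the inspection camera: level, its bare end (the one without the nut) pointing straight at the middle of the lens, with that end 50 mm in front of the glass. Finish while still holding the axle there in the air, still, with nothing but the gripper carrying it. Do not bump the camera or shift the wheels, the dish or the caliper.

Things in the scene. Friction and masses are not known exactly. Their poses are not given: they have to be found in the camera images.
- cradle: Fixed steel cradle, origin under its centre, x along the axle's bed (roughly to the robot's left), +y roughly to the robot, z up. Base plate 200 x 76 x 12 mm; two V-posts 14 mm thick at x = -70 and +70 mm, tops at z = 70; between them only the plate. The axle's axis lies at z = 65. At the -x post: hinge block on the -y side, wire catch (top z = 86) on the +y side.
- hasp (a joint): Hinge angle of the hasp, rad: 0 = level over the axle and its catch; grows as the free end swings up and over to the cradle's -y side; upright 1.57, stop 2.1. Starts at 0 to 0.1. Slight friction: it stays where it is left; about 1 N at the bar moves it.
- hasp_hinge (a point): Point on the hinge axis of the hasp (the axis runs along the cradle's x): at x = -70, y = -24, z = 75 mm in the cradle's frame. Fixed.
- hasp_bar (a point): Centre of the round grip bar at the hasp's free end: 10 mm thick, 28 mm long, along the cradle's x, 70 mm from the hinge axis. The strap is 20 mm wide, 4 mm thick. The bar can be pinched by its two ends from above (fingers closing along the cradle's x); it turns between the pads as it swings.
- axle: Loose steel truck axle, 210 mm long, 8 mm thick, about 0.12 kg; its middle 60 mm is 14 mm thick. Origin: its middle, on its axis. Its x axis runs along it to the bare end; a nut 15 mm across sits near the -x end. It starts level in the V-posts, x along the cradle's x, within 6 mm of the cradle's centre, nut outside the post with the hasp.
- axle_tip (a point): Middle of the face of the axle's bare end (105 mm from its origin along its x).
- lens (a point): Centre of the inspection camera's front glass. x points into the camera (it looks along -x, level, roughly to the robot's right), z up. Barrel 38 mm wide, 25 mm long, on a black 60 x 50 x 50 mm body clamped to an 18 mm column behind it (top 342 mm up) on a fixed base. Lens 170 to 230 mm above the plank; place, height and direction vary.
- wheel_a: Pink skateboard wheel lying flat, 54 mm in diameter, 32 mm high, origin under its centre. Bystander.
- wheel_b: Second such wheel, same size. Bystander.
- dish: White ceramic dish with axle nuts, 100 mm in diameter, 22 mm high, origin under its centre. Bystander.
- caliper: Plastic caliper lying flat, 170 mm long (x), 10 mm thick, jaws at its -x end, origin under the middle of its beam. Bystander.

How it is judged:
By the outcome, as a careful person would: the job done as asked, in the order asked, and still so for the second after the job is handed in, while the arm keeps its last pose, push and grip.
It also fails if it takes over 50 s, if anything falls off the work surface, if the arm or the gripper's body presses on something with over 40 N, if the wrist force passes 120 N, or if a joint passes its speed limit or range.

## Working session

There is one attempt and no reset: what is moved stays moved. The work goes in short steps, Python scripts to look and compute and a tool call to move; the robot and the scene stay as the last step left them, time stands still between calls to the robot, and variables do not carry over. Pictures are saved under pics/ and viewed, at most 10 in all, crops included, and the job is handed in when it is done.

```bash
ls; mkdir -p pics
```

Create h.py:
```python
import numpy as np, cv2, pickle
from scipy.spatial.transform import Rotation as Rn
from rig import ctrl, telemetry, grab_frame
def grab(name, fn):
    s=telemetry.observe(); f=grab_frame(name)
    f['p']=np.array(s['eef_pos']); f['r']=np.array(s['ee_rot'])
    cv2.imwrite('pics/'+fn+'.png',f['frame']); pickle.dump(f,open('pics/'+fn+'.pkl','wb')); return f
def load(fn): return pickle.load(open('pics/'+fn+'.pkl','rb'))
def RT(f):
    if 'tool_from_camera' in f and f['tool_from_camera'] is not None:
        T=np.eye(4);T[:3,:3]=Rn.from_rotvec(f['r']).as_matrix();T[:3,3]=f['p']
        M=np.linalg.inv(T@np.array(f['tool_from_camera'])); return M[:3,:3],M[:3,3]
    return np.array(f['R']),np.array(f['t'])
def P(f):
    R,t=RT(f);K=np.array([[f['fx'],0,f['cx']],[0,f['fy'],f['cy']],[0,0,1]]);return K@np.c_[R,t]
def proj(f,X):
    X=np.atleast_2d(X);q=np.c_[X,np.ones(len(X))]@P(f).T;return q[:,:2]/q[:,2:]
def tri(f,a,g,b):
    X=cv2.triangulatePoints(P(f),P(g),np.array(a,float).reshape(2,1),np.array(b,float).reshape(2,1));X=(X[:3]/X[3]).ravel()
    return X, np.r_[proj(f,X)[0]-a,proj(g,X)[0]-b]
def onz(f,px,z):
    R,t=RT(f);c=-R.T@t;d=R.T@np.array([(px[0]-f['cx'])/f['fx'],(px[1]-f['cy'])/f['fy'],1]);return c+d*(z-c[2])/d[2]
```

Run:
```python
from h import *
for n in ('side','top','wrist'):
    f=grab(n,n+'0'); R,t=RT(f); print(n,f['frame'].shape,f['fx'],(-R.T@t).round(3),R[2].round(3))
s=telemetry.observe();print({k:np.round(v,3) for k,v in s.items()})
a=load('side0')['frame'];
```

```text
pics
rig.py
side (420, 560, 3) 454.9513754396932 [0.389 0.645 0.744] [ 0.236 -0.717 -0.656]
top (420, 560, 3) 461.5436494427388 [ 0.518 -0.011  1.066] [ 0.07   0.001 -0.998]
wrist (420, 560, 3) 299.48321792138427 [ 0.095 -0.673  0.383] [ 0.266  0.07  -0.961]
{'t': np.float64(0.15), 'joint_pos': array([-1.032,  0.359,  0.011, -0.   , -1.224, -0.288]), 'qvel': array([-0.001, -0.003,  0.001,  0.002, -0.001, -0.001]), 'joint_torque': array([-4.0000e-03, -5.8327e+01,  2.9329e+01,  7.0010e+00,  9.0000e-03,
       -0.0000e+00]), 'eef_pos': array([ 0.167, -0.654,  0.214]), 'ee_rot': array([ 3.930e-01, -3.117e+00, -2.000e-03]), 'ft_force': array([-0.278,  0.479, -0.125]), 'torque': array([ 0.022, -0.001,  0.003]), 'finger_force': np.float64(0.0), 'opening': np.float64(0.999)}
```

View pics/side0.png

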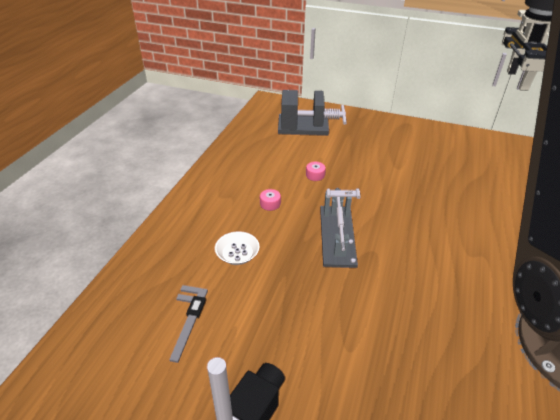

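View pics/top0.png

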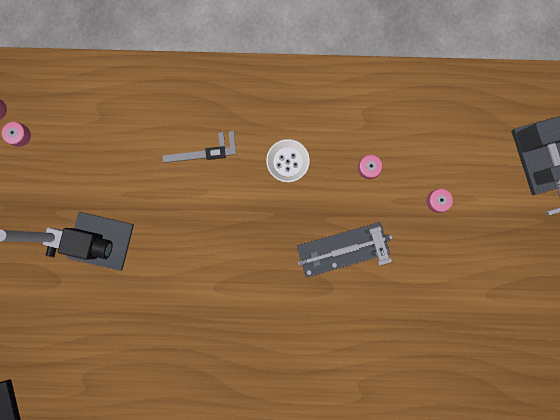

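Side: cradle around (339,235) with the hasp at its far (-y) end, inspection camera around (258,395). Top: cradle at (343,250), hasp at (380,245), lens near (108,248). Next, enlarged crops.

Run:
```python
from h import *
s=load('side0')['frame'];t=load('top0')['frame']
c=np.zeros((600,800,3),np.uint8)
def put(im,x,y,w,h,k,X,Y):
    c[Y:Y+h*k,X:X+w*k]=cv2.resize(im[y:y+h,x:x+w],None,fx=k,fy=k,interpolation=cv2.INTER_CUBIC)
put(s,315,180,50,90,6,0,0)      # side cradle
put(t,295,217,100,62,5,300,0)   # top cradle
put(s,225,355,65,65,4,300,320)
put(t,65,225,46,52,5,565,320)
cv2.imwrite('pics/c1.png',c)
```

```text
(no output)
```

View pics/c1.png

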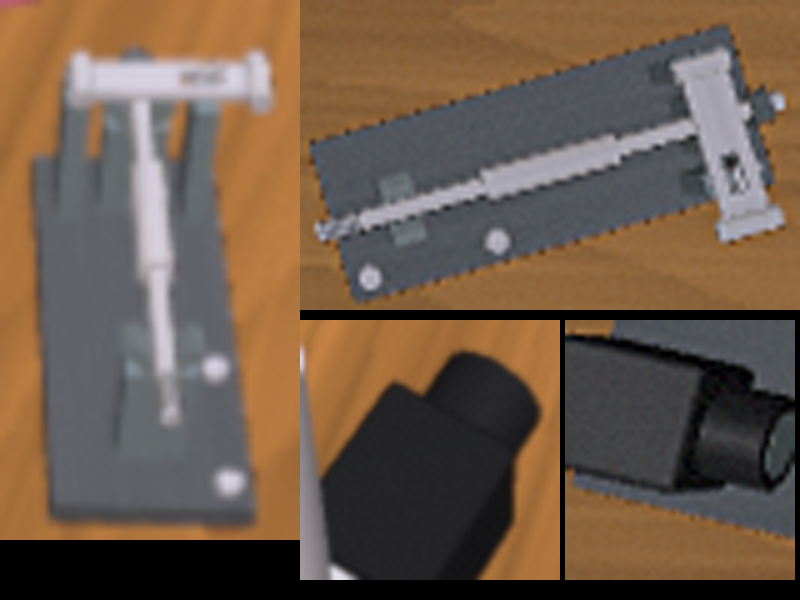

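Crops: bare tip at top px (299.6,263.2) and side px (343.3,249.2). Thick-section ends are at top (332,254) and (358,246.6). Hasp bar is at top (385.4,262) and side (358.3,193.8), and the glass is near top (108.4,250.6).

Run:
```python
from h import *
s=load('side0');t=load('top0')
for n,a,b in [('tip',(299.6,263.2),(343.3,249.2)),('thickB',(332,254),(341,225)),('thickA',(358,246.6),(339.2,207.5)),('bar',(385.4,262),(358.3,193.8)),('hinge',(375,229.4),(328.3,193))]:
    X,e=tri(t,a,s,b);print(n,X.round(4),e.round(1))
q=lambda x,y:(295+(x-300)/5,217+y/5)
for z,p in [(.012,q(310,143)),(.012,q(728,27)),(.012,q(358,300))]: print(onz(t,p,z).round(4))
for z,p in [(.2,(108.4,250.6)),(.0,(13,133)),(0,(371,166)),(0,(441,200)),(0,(288,161))]: print(onz(t,p,z).round(3))
w=load('wrist0');print(np.array(w['tool_from_camera']).round(3),Rn.from_rotvec(w['r']).as_matrix().round(3))
```

```text
tip [ 0.4803 -0.0406  0.0625] [ 0.1  0.4 -0.4 -0. ]
thickB [ 0.5021 -0.11    0.0655] [ 0.1  0.3 -0.3 -0. ]
thickA [ 0.5197 -0.1656  0.0674] [ 0.   0.2 -0.2 -0. ]
bar [ 0.4879 -0.2238  0.0733] [ 0.1  0.4 -0.3 -0. ]
hinge [ 0.5565 -0.2007  0.0744] [ 0.1  0.6 -0.6 -0.1]
[ 0.5191 -0.0352  0.012 ]
[ 0.5767 -0.225   0.012 ]
[ 0.4486 -0.0586  0.012 ]
[0.501 0.322 0.2  ]
[0.766 0.636 0.   ]
[ 0.709 -0.204  0.   ]
[ 0.633 -0.367  0.   ]
[ 0.716 -0.01   0.   ]
[[ 0.001 -0.961 -0.275  0.074]
 [ 1.     0.001 -0.    -0.   ]
 [ 0.    -0.275  0.961 -0.169]
 [ 0.     0.     0.     1.   ]] [[-0.969 -0.248 -0.001]
 [-0.248  0.969  0.001]
 [ 0.     0.001 -1.   ]]
```

The rows are not in the units I measure in: shifts go in shares of 60 cm and turns go in shares of pi rad. I convert before sending: -0.0335 m / 0.6 = -0.0558, 0.0243 m / 0.6 = 0.0405, -0.052 rad / 3.1416 = -0.0166.

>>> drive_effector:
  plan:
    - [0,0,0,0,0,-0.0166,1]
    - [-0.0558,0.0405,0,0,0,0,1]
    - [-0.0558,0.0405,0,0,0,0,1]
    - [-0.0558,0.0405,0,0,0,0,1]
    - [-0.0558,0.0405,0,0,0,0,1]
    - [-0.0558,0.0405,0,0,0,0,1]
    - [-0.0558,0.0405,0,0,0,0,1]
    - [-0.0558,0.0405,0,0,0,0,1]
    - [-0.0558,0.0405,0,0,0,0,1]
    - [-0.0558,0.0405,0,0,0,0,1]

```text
refused: plan[0]: [0, 0, 0, 0, 0, -0.0166, 1] is not of type 'number' (schema: type "number"). Nothing was moved.
```

I used the wrong layout. The manual says one flat list, 7 numbers to a row, no inner brackets; once more.

>>> drive_effector:
  plan: [0,0,0,0,0,-0.0166,1,-0.0558,0.0405,0,0,0,0,1,-0.0558,0.0405,0,0,0,0,1,-0.0558,0.0405,0,0,0,0,1,-0.0558,0.0405,0,0,0,0,1,-0.0558,0.0405,0,0,0,0,1,-0.0558,0.0405,0,0,0,0,1,-0.0558,0.0405,0,0,0,0,1,-0.0558,0.0405,0,0,0,0,1,-0.0558,0.0405,0,0,0,0,1]

```text
t: 0.98
eef_pos: [0.3907, -0.3534, 0.2152]
ee_rot: [-0.474, 3.106, -0.0]
ft_force: [1.7, 0.6, -0.1]
opening: 1.001
finger_force: 0.0
```

>>> drive_effector:
  plan: [-0.0558,0.0405,0,0,0,0,1,-0.0558,0.0405,0,0,0,0,1,-0.0558,0.0405,0.0167,0,0,0,1,0,0,0.0333,0,0,0,1,0,0,0,0,0,0,1]

```text
t: 1.4
eef_pos: [0.463, -0.2537, 0.1822]
ee_rot: [0.478, -3.101, -0.004]
ft_force: [-1.5, -0.9, -1.1]
opening: 1.002
finger_force: 0.0
```

Run:
```python
from h import *
f=grab('wrist','w1')
B=np.array([.4885,-.223,.074]);print(proj(f,[B,[.5564,-.2010,.0745],[.4803,-.0406,.065],[.511,-.139,.065]]).round(1))
R=Rn.from_rotvec(f['r']).as_matrix();print(R.round(3),f['p'].round(4),(R.T@(B-f['p'])).round(4))
```

```text
[[301.9 240. ]
 [301.  303.7]
 [466.3 278.4]
 [369.4 278.2]]
[[-0.954 -0.301 -0.005]
 [-0.301  0.954  0.002]
 [ 0.004  0.003 -1.   ]] [ 0.463  -0.2537  0.1822] [-0.034   0.0212  0.1081]
```

View pics/w1.png

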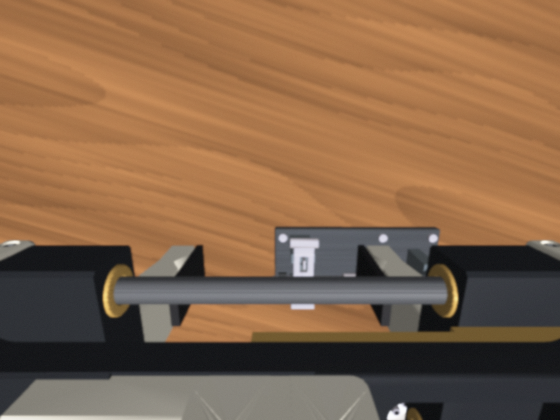

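The wrist view shows the bar centre at about (304,243), within 3 mm of the prediction. I'll descend and pinch it.

Converted, -0.0355 m / 0.6 = -0.0592, 0.03 m / 0.6 = 0.05.

>>> drive_effector:
  plan: [-0.0592,0.0367,0,0,0,0,1,0,0,0.05,0,0,0,1,0,0,0.05,0,0,0,1,0,0,0.05,0,0,0,1,0,0,0.03,0,0,0,1,0,0,0,0,0,0,0.2,0,0,0,0,0,0,0.2,0,0,0,0,0,0,0.2,0,0,0,0,0,0,0.2,0,0,0,0,0,0,0.2]

```text
t: 2.28
eef_pos: [0.492, -0.2253, 0.0791]
ee_rot: [-0.473, 3.103, -0.001]
ft_force: [-0.2, 0.6, 0.2]
opening: 0.68
finger_force: 0.0
```

>>> drive_effector:
  plan: [0,0,0,0,0,0,0.2,0,0,0,0,0,0,0.2]

```text
t: 2.45
eef_pos: [0.4913, -0.2249, 0.0782]
ee_rot: [-0.474, 3.104, -0.001]
ft_force: [0.9, 0.4, 0.4]
opening: 0.531
finger_force: 0.0
```

Run:
```python
from h import *
t=.03+np.arange(11)*.197
print(np.c_[t[1:],np.diff(.07*np.cos(t)),-np.diff(.07*np.sin(t))].round(4))
```

```text
[[ 2.270e-01 -1.800e-03 -1.370e-02]
 [ 4.240e-01 -4.400e-03 -1.300e-02]
 [ 6.210e-01 -6.900e-03 -1.190e-02]
 [ 8.180e-01 -9.100e-03 -1.040e-02]
 [ 1.015e+00 -1.090e-02 -8.400e-03]
 [ 1.212e+00 -1.240e-02 -6.100e-03]
 [ 1.409e+00 -1.330e-02 -3.500e-03]
 [ 1.606e+00 -1.370e-02 -9.000e-04]
 [ 1.803e+00 -1.360e-02  1.800e-03]
 [ 2.000e+00 -1.300e-02  4.500e-03]]
```

Converted, 0.003 m / 0.6 = 0.005, 0.002 m / 0.6 = 0.0033.

>>> drive_effector:
  plan: [0,0.0033,0.005,0,0,0,0.2,0,0,0,0,0,0,0.2,0,0,0,0,0,0,0.2,0,0,0,0,0,0,0.2,0,0,0,0,0,0,0.2,0,0,0,0,0,0,0.2]

```text
t: 2.95
eef_pos: [0.4904, -0.2229, 0.0743]
ee_rot: [0.474, -3.106, -0.0]
ft_force: [-0.7, 0.1, -0.7]
opening: 0.206
finger_force: 0.0
```

Run:
```python
from h import *
f=grab('wrist','w2');g=grab('side','s2');t=grab('top','t2')
print(proj(g,f['p']),proj(t,f['p']),proj(f,f['p']))
c=np.zeros((600,800,3),np.uint8)
c[:300,:400]=cv2.resize(f['frame'],(400,300))
a=cv2.resize(g['frame'][150:270,300:400],None,fx=4,fy=4);c[:480,400:800]=a
b=cv2.resize(t['frame'][190:280,290:420],None,fx=3,fy=3);c[310:580,:390]=b
cv2.imwrite('pics/c2.png',c)
```

```text
[[356.90370939 193.44577732]] [[385.13393181 261.20992305]] [[280.63943114 252.76268931]]
```

View pics/c2.png

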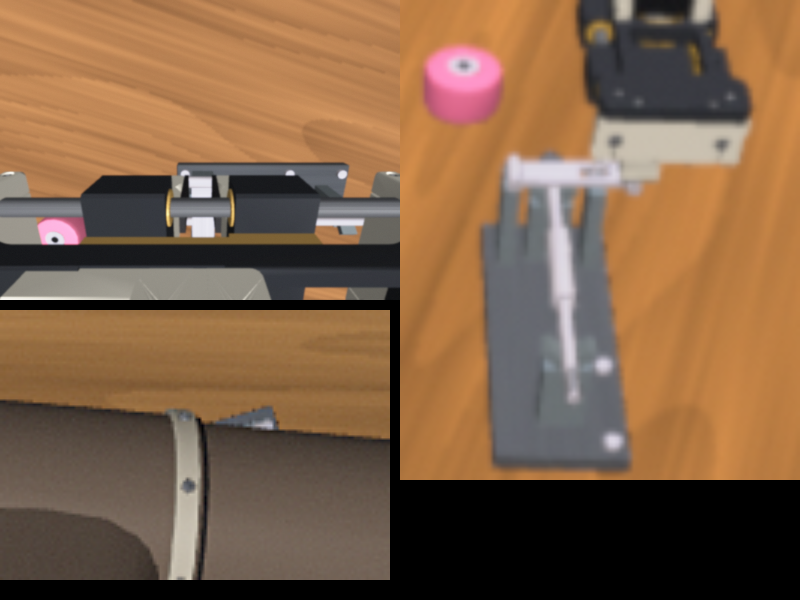

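The fingers straddle the bar and strap, but the opening equals the 0.2 call with no force. I'll close further and check.

>>> drive_effector:
  plan: [0,0,0,0,0,0,0,0,0,0,0,0,0,0,0,0,0,0,0,0,0]

```text
t: 3.35
eef_pos: [0.4904, -0.223, 0.0744]
ee_rot: [-0.474, 3.106, 0.0]
ft_force: [-0.4, 0.5, -0.5]
opening: 0.04
finger_force: 0.0
```

Run:
```python
from h import *
f=grab('wrist','w3');g=grab('side','s3')
c=np.zeros((600,800,3),np.uint8)
c[:360,:400]=cv2.resize(f['frame'][200:335,210:360],(400,360),interpolation=cv2.INTER_CUBIC)
c[:560,400:800]=cv2.resize(g['frame'][160:230,320:370],(400,560),interpolation=cv2.INTER_CUBIC)
cv2.imwrite('pics/c3.png',c)
```

```text
(no output)
```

View pics/c3.png

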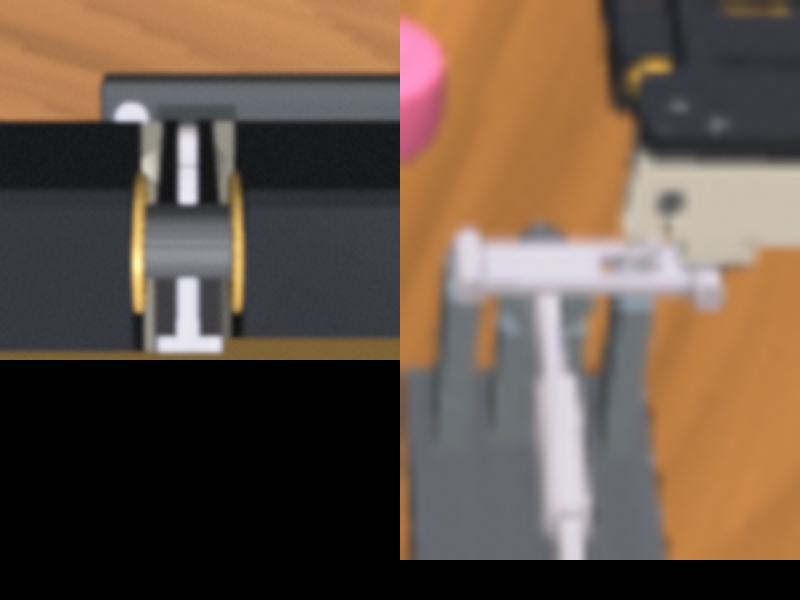

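The strap shows under the closed pads through a gap of about 4 mm, so the fingertips are above the bar. They reach less far than stated, and the wrist view agrees. I'll open, go about 22 mm lower (clear of everything under either assumption) and close again.

>>> drive_effector:
  plan: [0,0,0,0,0,0,0.6,0,0,0,0,0,0,0.6,0,0,0,0,0,0,0.6,0,0,0,0,0,0,0.6,0,0,0,0,0,0,0.6,0,0,0,0,0,0,0.6,0,0,0,0,0,0,0.6,0,0,0,0,0,0,0.6]

```text
t: 4.12
eef_pos: [0.4904, -0.2229, 0.0744]
ee_rot: [0.474, -3.106, -0.0]
ft_force: [0.2, 0.2, 0.5]
opening: 0.553
finger_force: 0.0
```

>>> drive_effector:
  plan: [0,0,0.0133,0,0,0,0.6,0,0,0.0133,0,0,0,0.6,0,0,0.01,0,0,0,0.6,0,0,0,0,0,0,0.6]

```text
t: 4.45
eef_pos: [0.4891, -0.2227, 0.0504]
ee_rot: [0.473, -3.103, -0.002]
ft_force: [0.7, 0.0, -0.1]
opening: 0.597
finger_force: 0.0
```

>>> drive_effector:
  plan: [0,0,0,0,0,0,0,0,0,0,0,0,0,0,0,0,0,0,0,0,0,0,0,0,0,0,0,0,0,0,0,0,0,0,0,0,0,0,0,0,0,0,0,0,0,0,0,0,0]

```text
t: 5.03
eef_pos: [0.4897, -0.221, 0.0519]
ee_rot: [0.472, -3.105, -0.004]
ft_force: [-0.6, 12.0, 0.8]
opening: 0.308
finger_force: 30.0
```

Gripped at 0.308 (27 mm) with 30 N, so the pads are on the bar. Now the arc.

Converted, -0.0137 m / 0.6 = -0.0228, 0.002 m / 0.6 = 0.0033.

>>> drive_effector:
  plan: [-0.003,0.0033,-0.0228,0,0,0,0,-0.0073,0,-0.0217,0,0,0,0,-0.0115,0,-0.0198,0,0,0,0,-0.0152,0,-0.0173,0,0,0,0,-0.0182,0,-0.014,0,0,0,0]

```text
t: 5.45
eef_pos: [0.5199, -0.211, 0.1102]
ee_rot: [0.473, -3.103, -0.001]
ft_force: [-1.9, 0.2, -3.7]
opening: 0.314
finger_force: 30.0
```

>>> drive_effector:
  plan: [-0.0207,0,-0.0102,0,0,0,0,-0.0222,0,-0.0058,0,0,0,0,-0.0228,0,-0.0015,0,0,0,0,-0.0227,0,0.003,0,0,0,0,-0.0217,0,0.0075,0,0,0,0,0,0,0,0,0,0,0]

```text
t: 5.95
eef_pos: [0.5873, -0.1902, 0.1148]
ee_rot: [-0.475, 3.102, -0.0]
ft_force: [0.8, 5.8, 8.3]
opening: 0.315
finger_force: 30.0
```

Converted, -0.03 m / 0.6 = -0.05, -0.02 m / 0.6 = -0.0333.

>>> drive_effector:
  plan: [0,0,0,0,0,0,0.7,0,0,0,0,0,0,0.7,0,0,0,0,0,0,0.7,0,0,0,0,0,0,0.7,0,0,0,0,0,0,0.7,0,0,-0.0333,0,0,0,0.7,0,0,-0.05,0,0,0,0.6,0,0,-0.05,0,0,0,0.5,0,0,-0.05,0,0,0,0.5]

```text
t: 6.7
eef_pos: [0.5838, -0.1917, 0.2251]
ee_rot: [0.473, -3.105, -0.0]
ft_force: [0.6, 0.4, -0.3]
opening: 0.547
finger_force: 0.0
```

Run:
```python
from h import *
g=grab('side','s4');t=grab('top','t4');w=grab('wrist','w4')
c=np.zeros((600,800,3),np.uint8)
c[:560,400:800]=cv2.resize(g['frame'][180:264,310:370],(400,560),interpolation=cv2.INTER_CUBIC)
c[:300,:400]=cv2.resize(w['frame'],(400,300),interpolation=cv2.INTER_CUBIC)
c[310:580,:390]=cv2.resize(t['frame'][190:280,290:420],None,fx=3,fy=3)
cv2.imwrite('pics/c4.png',c)
R=Rn.from_rotvec(w['r']).as_matrix();A=np.array([.511,-.139,.065]);print(R.round(3),w['p'].round(4),(R.T@(A-w['p'])).round(4))
```

```text
[[-0.954 -0.299  0.009]
 [-0.299  0.954 -0.002]
 [-0.008 -0.004 -1.   ]] [ 0.5869 -0.1924  0.2299] [0.0578 0.0744 0.1641]
```

View pics/c4.png

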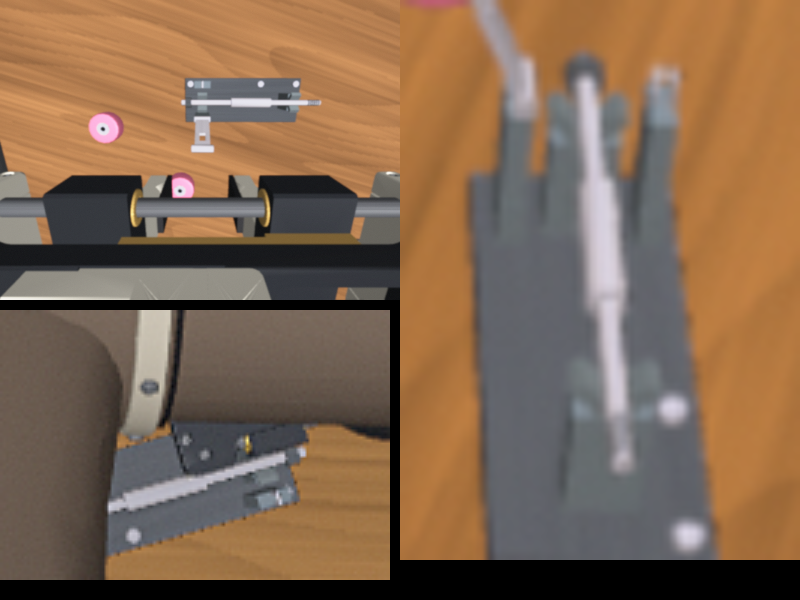

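Hasp is swung back (side crop: strap leaning away at (500,50)) and the axle is free. In the wrist view the thick section's middle is at about (352,143.5). I'll check that against my estimate.

Run:
```python
from h import *
w=load('w4');t=load('t4')
A=np.array([.511,-.139,.065]);print(proj(w,[A,[.4803,-.0406,.065]]), onz(w,(352,143.5),.065).round(4),onz(w,(444.5,143.5),.065).round(4))
print(telemetry.observe()['joint_pos'].round(3))
```

```text
[[348.99404008 141.99120961]
 [444.23312716 142.17438394]] [ 0.5115 -0.1353  0.065 ] [ 0.4815 -0.0397  0.065 ]
[ 0.000e+00  2.520e-01 -1.120e-01  1.000e-03 -1.201e+00 -1.269e+00]
```

Converted, 0.0373 m / 0.6 = 0.0622, 0.028 m / 0.6 = 0.0467, -0.1208 rad / 3.1416 = -0.0385.

>>> drive_effector:
  plan: [0.0467,0.0622,0,0,0,0,0.5,0.0467,0.0622,0,0,0,0,0.5,0,0,0,0,0,-0.0385,0.5,0,0,0,0,0,-0.0385,0.5,0,0,0,0,0,-0.0385,0.5,0,0,0,0,0,-0.0385,0.5,0,0,0,0,0,-0.0385,0.5,0,0,0,0,0,-0.0385,0.5,0,0,0,0,0,-0.0385,0.5]

```text
t: 7.6
eef_pos: [0.516, -0.1429, 0.2228]
ee_rot: [1.713, -2.632, -0.002]
ft_force: [-0.5, 0.4, -1.7]
opening: 0.502
finger_force: 0.0
```

>>> drive_effector:
  plan: [0,0,0,0,0,-0.0385,0.5,0,0,0,0,0,-0.0385,0.5,0,0,0,0,0,-0.0385,0.5,0,0,0,0,0,-0.0385,0.5,0,0,0,0,0,-0.0385,0.5,0,0,0,0,0,-0.0385,0.5,0,0,0,0,0,0,0.5,0,0,0,0,0,0,0.5]

```text
t: 8.27
eef_pos: [0.5162, -0.1428, 0.2231]
ee_rot: [2.526, -1.866, -0.002]
ft_force: [-0.1, -0.3, -0.5]
opening: 0.503
finger_force: 0.0
```

Run:
```python
from h import *
w=grab('wrist','w5')
R=Rn.from_rotvec(w['r']).as_matrix();A=np.array([.5113,-.138,.065]);print(R.round(4),w['p'].round(4),(R.T@(A-w['p'])).round(4),proj(w,[A,[.4808,-.0402,.065]]).round(1))
```

```text
[[ 2.940e-01 -9.558e-01 -1.500e-03]
 [-9.558e-01 -2.940e-01  1.000e-04]
 [-5.000e-04  1.400e-03 -1.000e+00]] [ 0.5162 -0.1428  0.2231] [-0.006   0.003   0.1581] [[282.3 200.6]
 [282.4 282.2]]
```

View pics/w5.png

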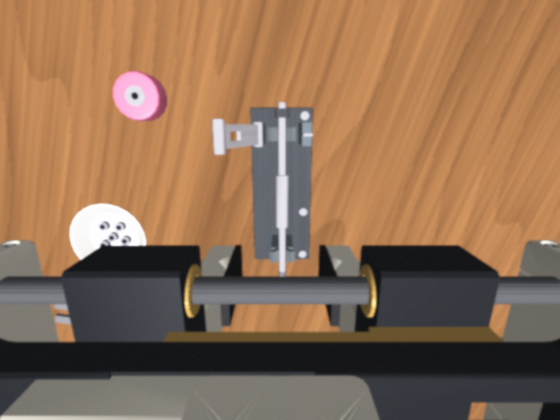

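Axle appears vertical in the wrist image with its middle at (282,201), exactly as predicted. Descending.

Converted, 0.035 m / 0.6 = 0.0583, -0.006 m / 0.6 = -0.01.

>>> drive_effector:
  plan: [-0.01,0.005,0.05,0,0,0,0.5,0,0,0.0583,0,0,0,0.5,0,0,0.0583,0,0,0,0.5,0,0,0.0583,0,0,0,0.5,0,0,0.05,0,0,0,0.5,0,0,0.02,0,0,0,0.5,0,0,0,0,0,0,0.5]

```text
t: 8.9
eef_pos: [0.5093, -0.1381, 0.0434]
ee_rot: [2.524, -1.864, -0.008]
ft_force: [0.6, 0.5, -0.6]
opening: 0.501
finger_force: 0.0
```

>>> drive_effector:
  plan: [0,0,0.0133,0,0,0,0.4,0,0,0.0083,0,0,0,0,0,0,0,0,0,0,0,0,0,0,0,0,0,0,0,0,0,0,0,0,0,0,0,0,0,0,0,0,0,0,0,0,0,0,0,0,0,0,0,0,0,0]

```text
t: 9.57
eef_pos: [0.5126, -0.1379, 0.0347]
ee_rot: [-2.53, 1.861, -0.002]
ft_force: [-1.3, 0.5, 5.6]
opening: 0.149
finger_force: 30.0
```

Gripped (opening 13 mm, 30 N). Lifting.

Converted, -0.03 m / 0.6 = -0.05, -0.02 m / 0.6 = -0.0333.

>>> drive_effector:
  plan: [0,0,-0.0133,0,0,0,0,0,0,-0.02,0,0,0,0,0,0,-0.0333,0,0,0,0,0,0,-0.05,0,0,0,0,0,0,-0.05,0,0,0,0,0,0,-0.05,0,0,0,0,0,0,-0.0333,0,0,0,0,0,0,-0.0167,0,0,0,0,0,0,0,0,0,0,0,0,0,0,0,0,0,0]

```text
t: 10.4
eef_pos: [0.5116, -0.1378, 0.1934]
ee_rot: [-2.53, 1.862, 0.001]
ft_force: [-0.3, -0.1, -1.9]
opening: 0.152
finger_force: 30.0
```

Run:
```python
from h import *
g=grab('side','s6');t=grab('top','t6');w=grab('wrist','w6')
L=np.array([.501,.322,.2]);print(w['p'],proj(w,L),proj(w,w['p']))
c=np.zeros((600,800,3),np.uint8)
c[:300,:400]=cv2.resize(w['frame'],(400,300),interpolation=cv2.INTER_AREA)
c[300:600,:300]=cv2.resize(t['frame'][215:275,65:125],(300,300),interpolation=cv2.INTER_CUBIC)
c[300:600,300:500]=cv2.resize(g['frame'][360:420,250:290],(200,300),interpolation=cv2.INTER_CUBIC)
c[:600,500:800]=cv2.resize(g['frame'][150:270,310:370],(300,600),interpolation=cv2.INTER_CUBIC)
cv2.imwrite('pics/c6.png',c)
```

```text
[ 0.51094962 -0.13786297  0.19217603] [[151.25071229 666.95280257]] [[279.5999378 253.2080697]]
```

View pics/c6.png

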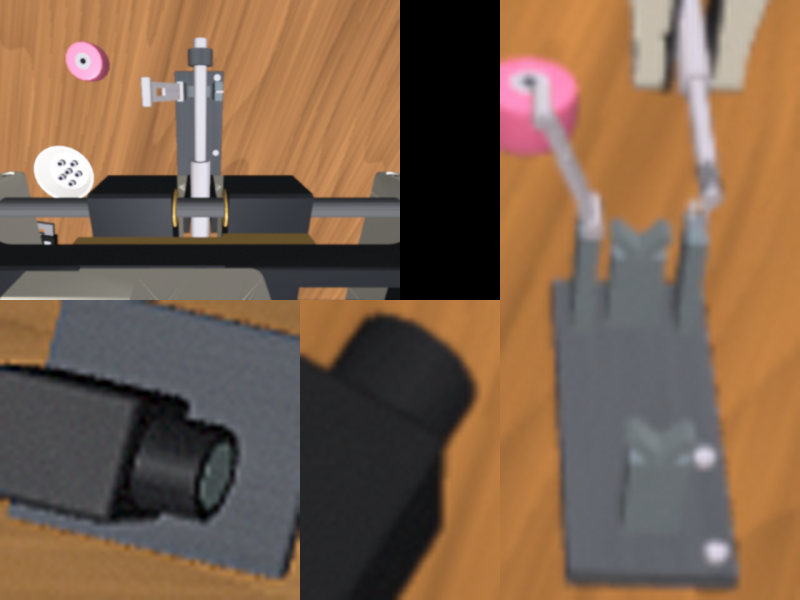

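The axle is held clear, with the cradle empty and the hasp leaning back. I'll fit a 3D model of the inspection camera (barrel plus body) to its silhouette in the top and side views.

Create fit.py:
```python
from h import *
from scipy.optimize import minimize
a=np.linspace(0,2*np.pi,40,endpoint=False)
circ=np.c_[0*a,np.cos(a),np.sin(a)]
body=np.array([[x,y,z] for x in(25,85) for y in(-25,25) for z in(-25,25)],float)
barrel=np.r_[circ*19,circ*19+[25,0,0]]
def W(p,M): 
    c,s=np.cos(p[3]),np.sin(p[3]);R=np.array([[c,-s,0],[s,c,0],[0,0,1]]);return np.array(p[:3])+(M/1000)@R.T
S=8
ROI={'top':(72,225,50,50),'side':(228,358,65,62)}
def masks(n):
    f=load(n+'6' if n!='' else n)
def seg(f,n):
    x,y,w,h=ROI[n];im=cv2.resize(f['frame'][y:y+h,x:x+w],None,fx=S,fy=S,interpolation=cv2.INTER_LINEAR).astype(float)
    return im
def render(f,n,p):
    x,y,w,h=ROI[n];m=np.zeros((h*S,w*S),np.uint8)
    for M in(body,barrel):
        q=proj(f,W(p,M));q=((q-[x,y]+.5)*S-.5)
        cv2.fillConvexPoly(m,cv2.convexHull(np.round(q*16).astype(np.int32)),1,shift=4)
    return m>0
```

Run:
```python
from fit import *
t=load('t6');s=load('s6')
for r in (236,244,250,256,262,270): print(r,t['frame'][r,72:122:3].max(-1))
for r in (365,372,380,390,400,412): print(r,s['frame'][r,228:292:4].max(-1))
```

```text
236 [ 80  78  77  76  77  81  82  22  23  19  24  99 101 104 104 102 101]
244 [ 77  79  77  78  77  78  29  55  43  44  36  33  65  29 106 107 104]
250 [ 78  75  80  80  77  77  11  54  61  66  71  42  77  33 106 101 103]
256 [ 61  55  68  79  86  29  25  31  35  41  37  17  13 100 104  99 100]
262 [156 153 157 158 119 103 107 101 102 100  99 101 101 103 103 102  99]
270 [155 153 153 155 155 152 152 150 148 148 148 145 151 159 170 154 104]
365 [198 184 174 160 178 177 169 164 149  28  34  45 166 187 182 186]
372 [185 173 162 173 171  37  82 105  31  38  40  43  43  39 181 189]
380 [166 165 168  93  37  39  37  38  40  37  40  41  39  34  96 166]
390 [124 133  38  38  39  40  39  39  40  41  40  40  37 182 174 174]
400 [128  40  39  40  40  39  39  38  40  40  39  24  21 175 167 183]
412 [141  59  39  39  38  39  37  40  39  25  24  25 170 166 180 182]
```

Add to fit.py:
```python
def cam_fit(t,s,tt=91,ts=100,p0=(.501,.325,.2,1.57)):
    mt=seg(t,'top').max(-1)<tt; ms=seg(s,'side').max(-1)<ts
    if True: ms[:, :2*S]=ms[:, :2*S]
    cost=lambda p:(np.sum(render(t,'top',p)^mt)+np.sum(render(s,'side',p)^ms))/S**2
    best=None
    for yaw in (1.3,1.5,1.7,1.9):
        q=[*p0[:3],yaw]
        r=minimize(cost,q,method='Nelder-Mead',options=dict(initial_simplex=np.array([q]+[np.add(q,d) for d in np.diag([.01,.01,.02,.15])]),xatol=1e-5,fatol=.01,maxiter=600))
        if best is None or r.fun<best.fun: best=r
    return best,mt,ms
```

Run:
```python
from fit import *
t=load('t6');s=load('s6')
b,mt,ms=cam_fit(t,s);print(b.x.round(4),b.fun,mt.sum()/64,ms.sum()/64)
print((render(t,'top',b.x)^mt).sum()/64,(render(s,'side',b.x)^ms).sum()/64)
print('front centre px',proj(t,b.x[:3]),proj(s,b.x[:3]))
g,_,_=cam_fit(t,s,80,80);print(g.x.round(4),g.fun)
p=b.x
print('cam axis base-plate check; corner dirs')
```

```text
[0.5022 0.3338 0.1698 1.3691] 212.8125 1053.296875 2261.796875
31.4375 181.375
front centre px [[108.16733744 249.58386074]] [[272.45950954 372.55014309]]
[0.5024 0.3343 0.17   1.3784] 300.171875
cam axis base-plate check; corner dirs
```

Run:
```python
from fit import *
t=load('t6');s=load('s6')
b,mt,ms=cam_fit(t,s)
r=render(s,'side',b.x)
for y in range(0,62,3): print(358+y,''.join(' #-+'[int(ms[y*8+4,x*8+4])*1+2*int(r[y*8+4,x*8+4])*1] .replace('+','.') for x in range(65)))
```

```text
358                                                                  
361                                                                  
364                                   .........##                    
367                                 ................#                
370                   ----        ......................#            
373                 -.....................................#          
376              --.........................................#        
379            --............................................        
382          --............................................-         
385        --............................................-           
388      --.............................................             
391    -...............................................              
394  -.................................................              
397 --................................................-              
400 --................................................-              
403 --................................................-              
406 ---...............................................-              
409 ---.............................................-                
412 ----..........................................-                  
415 ----........................................-                    
418 ----------................................-
```

Run:
```python
import fit
from fit import *
t=load('t6');s=load('s6')
for rt,rs in [((86,232,36,36),(254,356,38,40)),((80,228,42,42),(250,356,42,60)),((86,232,36,36),(262,356,30,30))]:
    ROI['top']=rt;ROI['side']=rs
    b,mt,ms=cam_fit(t,s);print(b.x.round(4),b.fun.round(1),proj(t,b.x[:3]).round(1),proj(s,b.x[:3]).round(1))
telemetry.observe()
w=load('w6');R=Rn.from_rotvec(w['r']).as_matrix();print(R.round(4))
```

```text
[0.5017 0.3335 0.171  1.3489] 35.4 [[108.  249.8]] [[272.8 372. ]]
[0.502  0.3337 0.1713 1.356 ] 54.5 [[107.9 249.7]] [[272.6 371.9]]
[0.5021 0.3334 0.1711 1.3603] 25.5 [[108.1 249.7]] [[272.6 371.8]]
[[ 2.975e-01 -9.547e-01 -3.000e-03]
 [-9.547e-01 -2.975e-01  3.000e-04]
 [-1.200e-03  2.700e-03 -1.000e+00]]
```

Three fits agree: lens ≈ (0.502, 0.3335, 0.171), axis yaw ≈ 1.358 rad. I'll turn, then approach, stopping about 30 mm short to measure the tip.

The rows are not in the units I measure in: shifts go in shares of 60 cm and turns go in shares of pi rad. I convert before sending: -0.03 m / 0.6 = -0.05, 0.012 m / 0.6 = 0.02, 0.1 rad / 3.1416 = 0.0318.

>>> drive_effector:
  plan: [0,0,0,0,0,0.0191,0,0,0,0,0,0,0.0318,0,0,0,0,0,0,0.0318,0,0,0,0,0,0,0.0318,0,0,0,0,0,0,0.0318,0,0,0,0,0,0,0.0175,0,-0.025,0.01,0,0,0,0,0,-0.05,0.02,0,0,0,0,0,-0.05,0.02,0,0,0,0,0,-0.05,0.02,0,0,0,0,0]

```text
t: 11.38
eef_pos: [0.4921, -0.0258, 0.1924]
ee_rot: [1.97, -2.444, -0.002]
ft_force: [-0.2, 0.4, -0.9]
opening: 0.148
finger_force: 30.0
```

>>> drive_effector:
  plan: [-0.05,0.02,0,0,0,0,0,-0.05,0.02,0,0,0,0,0,-0.05,0.02,0,0,0,0,0,-0.05,0.02,0,0,0,0,0,-0.05,0.02,0,0,0,0,0,-0.025,0.01,0.0167,0,0,0,0,0,0,0.0333,0,0,0,0,0,0,0.0167,0,0,0,0,0,0,0,0,0,0,0,0,0,0,0,0,0,0]

```text
t: 12.22
eef_pos: [0.4631, 0.1478, 0.1531]
ee_rot: [1.971, -2.443, 0.001]
ft_force: [0.7, 0.9, -0.4]
opening: 0.151
finger_force: 30.0
```

Run:
```python
from h import *
g=grab('side','s7');t=grab('top','t7')
p=g['p'];R=Rn.from_rotvec(g['r']).as_matrix();print(p.round(4),R.round(4))
m=p-.030*R[:,2];tip=m-.105*R[:,0]
print('exp tip',tip.round(4),proj(t,tip),proj(s:=g,tip),proj(t,m),proj(g,m), telemetry.observe()['joint_pos'].round(2))
# background differences reveal axle; print bright/low-saturation pixels near the tip
a=proj(t,tip)[0].astype(int);b=proj(g,tip)[0].astype(int)
for f,c in((t,a),(g,b)):
    print(c);print(f['frame'][c[1]-8:c[1]+9,c[0]-14:c[0]+15,0])
```

```text
[0.4631 0.1478 0.1531] [[-0.2113 -0.9774 -0.0021]
 [-0.9774  0.2113 -0.0021]
 [ 0.0025  0.0016 -1.    ]]
exp tip [0.4853 0.2505 0.1828] [[148.73107356 259.6023901 ]] [[302.3887376  322.76981157]] [[202.11305676 272.67381366]] [[333.95605895 276.99136823]] [ 0.71  0.1  -0.48  0.   -0.99 -0.93]
[148 259]
[[ 88  93  92  89  86  85  80  74  70  65  56  48  45  38  27  26  28  24
   24  29  30  33  24  28  34  26  28  25  30]
 [ 95  93  93  90  88  89  91  86  82  80  73  64  56  44  46  37  35  27
   25  21  31  25  27  23  33  33  30  26  30]
 [ 89  96  98  96  93  90  91  93  87  88  86  80  69  63  54  49  36  31
   31  23  22  28  33  27  19  29  33  28  31]
 [ 64  79  97  98  94  98  96  95  94  91  90  91  87  79  72  66  57  42
   27  34  27  29  29  25  24  26  30  17  27]
 [ 54  44  43  53  63  74  98  97  95  9
[... 2901 characters left out ...]
 71  73  75  76  77  78  76  75  85 102 108  98
   79  78  79  79  76  76  77  79  79  80  81]
 [ 75  75  73  69  69  70  73  75  75  77  76  76  74  73  75  79  79  78
   77  79  79  78  75  77  78  79  80  80  79]
 [ 75  74  74  71  69  71  73  75  75  76  76  76  73  72  73  75  77  77
   78  78  79  77  77  77  78  80  80  80  80]
 [ 73  75  73  70  70  71  73  74  76  77  76  74  72  73  73  75  77  76
   78  77  78  75  76  77  80  80  80  79  79]
 [ 75  74  73  71  70  72  73  75  75  76  77  74  71  73  75  76  78  76
   78  79  77  75  76  78  79  79  79  79  80]
 [ 74  74  72  69  70  72  75  76  76  77  76  75  74  74  75  77  76  78
   78  80  78  75  76  78  79  79  78  80  80]]
```

The arm hides the tip in the top view. In the side view the tip face is at about (303.3,322.3), 1 px from the forward-kinematics prediction, so the grip is as assumed. I'll transfer that calibration offset to the lens.

Run:
```python
from h import *
t=load('t6');s=load('s6');g=load('s7')
A=np.array([.5126,-.1379,.065]);d=np.array([-.2975,.9547,0])
for px in((299.6,263.2),(332,254),(345,250.3),(358,246.6)):
    q=proj(t,A+np.linspace(-.12,.12,2001)[:,None]*d);i=np.argmin(abs(q[:,0]-px[0]));print('top dy',px[1]-q[i,1])
for px in((343.3,249.2),(341,225),(339.2,207.5)):
    q=proj(s,A+np.linspace(-.12,.12,2001)[:,None]*d);i=np.argmin(abs(q[:,1]-px[1]));print('side dx',px[0]-q[i,0])
a,b=np.array([108.05,249.7]),np.array([272.65,371.9])
for o in((0,0),(0,.5),(0,1.)):
  for so in ((0,0),(.9,-.5)):
    print(o,so,*[v.round(4) for v in tri(t,a-o,s,b-so)])
```

```text
top dy 0.429476981501864
top dy 0.5019443879564847
top dy 0.5217832872811812
top dy 0.5373443956491712
side dx 1.0993865881786178
side dx 1.1423284792255117
side dx 1.0384790549586569
(0, 0) (0, 0) [0.502  0.3335 0.1711] [-0.0016 -0.0079  0.0116  0.0015]
(0, 0) (0.9, -0.5) [0.5025 0.334  0.1702] [-0.0607 -0.2916  0.4272  0.056 ]
(0, 0.5) (0, 0) [0.5025 0.3335 0.1709] [ 0.0467  0.2286 -0.3346 -0.0446]
(0, 0.5) (0.9, -0.5) [0.503 0.334 0.17 ] [-0.0114 -0.0552  0.0809  0.0107]
(0, 1.0) (0, 0) [0.503  0.3335 0.1708] [ 0.0944  0.4651 -0.6807 -0.0915]
(0, 1.0) (0.9, -0.5) [0.5035 0.334  0.1698] [ 0.0372  0.1812 -0.2653 -0.0355]
```

Converted, -0.01 m / 0.6 = -0.0167, -0.007 m / 0.6 = -0.0117.

>>> drive_effector:
  plan: [0,0,0.01,0,0,0,0,-0.0083,0.0017,0.01,0,0,0,0,-0.0167,0,0,0,0,0,0,-0.0167,0,0,0,0,0,0,-0.0117,0,0,0,0,0,0,-0.005,0,0,0,0,0,0,0,0,0,0,0,0,0,0,0,0,0,0,0,0,0,0,0,0,0,0,0]

```text
t: 13.07
eef_pos: [0.4698, 0.1831, 0.1419]
ee_rot: [1.973, -2.444, -0.0]
ft_force: [-0.5, 0.1, -1.8]
opening: 0.15
finger_force: 30.0
```

Run:
```python
from h import *
g=grab('side','s8');t=grab('top','t8')
p=g['p'];R=Rn.from_rotvec(g['r']).as_matrix()
m=p-.030*R[:,2];tip=m-.105*R[:,0];T=np.array([.4919,.2851,.1705])
print(p.round(4),R[:,0].round(4),'tip',tip.round(4),'need (tool)',(R.T@(T-tip)).round(4),proj(g,tip),proj(g,[.5025,.334,.1705]))
c=np.zeros((600,800,3),np.uint8)
c[:600,:480]=cv2.resize(g['frame'][310:410,260:340],(480,600),interpolation=cv2.INTER_CUBIC)
c[:300,480:800]=cv2.resize(t['frame'][215:290,80:160],(320,300),interpolation=cv2.INTER_CUBIC)
w=grab('wrist','w8');c[300:540,480:800]=cv2.resize(w['frame'],(320,240))
cv2.imwrite('pics/c8.png',c)
```

```text
[0.4698 0.1831 0.1419] [-2.109e-01 -9.775e-01  2.000e-04] tip [0.4919 0.2857 0.1719] need (tool) [ 0.0006 -0.0001  0.0014] [[290.51963291 345.16109201]] [[272.18140615 372.34086374]]
```

View pics/c8.png

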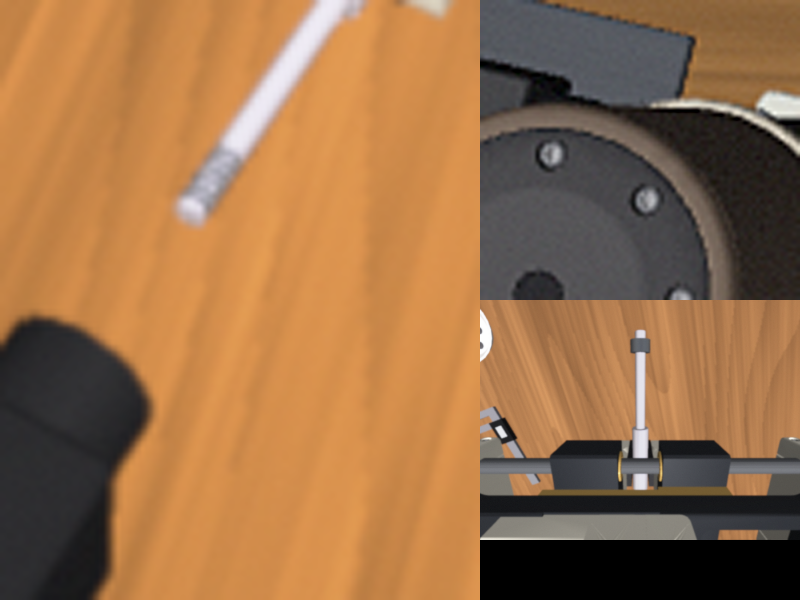

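Tip face at side px (291.3,344.6), with the same small offset from prediction as before. The axle points at the barrel's middle and the wrist view shows its nut end at about (281,61). I'll check that it is level numerically.

Run:
```python
from h import *
g=load('s8');w=load('w8');p=g['p'];R=Rn.from_rotvec(g['r']).as_matrix();m=p-.03*R[:,2]
for pit in(-.04,-.02,0,.02,.04):
    x=-R[:,0]*np.cos(pit)+np.array([0,0,1])*np.sin(pit)
    a,b=proj(g,[m+.105*x,m+.04*x]);print(pit,'side slope',((b-a)[0]/(b-a)[1]).round(3),'tail',proj(w,m-.105*x).round(1))
# measured axle centre line in side view and tail in wrist view
f=g['frame'].astype(int)
P=[]
for y in range(318,343):
    r=f[y,270:335,0]-80; r=np.clip(r,0,None)*(r>25); 
    if r.sum(): P.append((y,270+(r*np.arange(65)).sum()/r.sum()))
P=np.array(P);k=np.polyfit(P[:,0],P[:,1],1);print('meas slope',k,np.abs(np.polyval(k,P[:,0])-P[:,1]).max())
print(w['frame'][50:82:2,281].tolist())
```

```text
-0.04 side slope -0.662 tail [[280.5  49. ]]
-0.02 side slope -0.673 tail [[280.5  50.1]]
0 side slope -0.683 tail [[280.5  51.2]]
0.02 side slope -0.694 tail [[280.5  52.5]]
0.04 side slope -0.706 tail [[280.4  53.8]]
meas slope [ -0.67997114 525.6755213 ] 0.3884632322578909
[[85, 125, 177], [180, 182, 201], [232, 223, 224], [234, 225, 226], [234, 225, 226], [233, 225, 225], [233, 224, 225], [232, 222, 222], [181, 168, 168], [109, 100, 96], [105, 97, 94], [103, 95, 91], [104, 97, 93], [105, 97, 94], [103, 95, 91], [103, 95, 91]]
```

>>> drive_effector:
  plan: [0.0008,0,0.0017,0,0,0,0,0,0,0,0,0,0,0,0,0,0,0,0,0,0]

```text
t: 13.47
eef_pos: [0.4698, 0.1825, 0.141]
ee_rot: [1.973, -2.445, -0.0]
ft_force: [-0.3, -0.0, -1.2]
opening: 0.148
finger_force: 30.0
```

>>> drive_effector:
  plan: [0,0,0,0,0,0,0,0,0,0,0,0,0,0,0,0,0,0,0,0,0,0,0,0,0,0,0,0]

```text
t: 13.8
eef_pos: [0.4698, 0.1827, 0.141]
ee_rot: [1.973, -2.445, 0.0]
ft_force: [0.3, 0.4, -0.8]
opening: 0.147
finger_force: 30.0
```

```bash
python3 -c "
from rig import ctrl, telemetry, grab_frame
print(ctrl.job_done())"
```

```text
the job is handed in; nothing more can be done
None
```

I handed the job in at 13.8 s with no verdict returned: hasp swung back past upright (about 2.0 rad), axle held still and level to about 0.3°, bare end aimed at the lens centre about 50 mm from the glass; lens position is good to 1–2 mm and the lens axis direction to about 1°.

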